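Level the bathroom shelf and keep the spirit level pressed down

TASK

Lay the spirit level on its base lengthwise along the middle of the small shelf and let go of it, then turn the knob of the shelf's levelling foot until the bubble sits still in the middle between its two lines. Then press the level straight down onto the shelf, with about a kilo's push, bubble still centred, and finish while holding it pressed like that so that I can run up the lock nut. Leave the lotion bottle, tumbler, jar and wrench where they are.

Things in the scene. Friction and masses are not known exactly. Their poses are not given: they have to be found in the camera images.
- level: Torpedo spirit level, aluminium, black end caps: 230 long (its x) x 24 thick (y) x 42 mm high (z), about 0.25 kg, standing on its base on the worktop. Origin: centre of the underside. The vial lies along x in an open notch in the middle of the top, 56 mm long, 18 deep; the flat tops beside it (28 to 115 mm from the middle) may be pressed, e.g. with two fingertips astride the notch.
- bubble (a joint): The bubble in the vial: its offset in m from the vial's middle along the level's +x; 0 is centred, the two lines leave it about 2 mm either way. It floats to the HIGHER end, 0.70 mm per mrad of slope, and needs about 2 s to settle after a move. Pale, 15 mm long, in a yellow-green vial 13 mm thick.
- stand: The shelf's fixed footing (two rubber pads at its fixed end). Origin on the worktop under the shelf; its x runs along the shelf towards the levelling foot, z is up. It does not move.
- shelf: The wooden shelf, board 320 x 130 x 18 mm on an end panel, about 1.6 kg. Origin at the pivot under its fixed end, on the worktop; x along the board towards the levelling foot, y across, z up out of the board. The foot end begins too low.
- shelf_mid (a point): Middle of the board's top face, about 100 mm above the worktop, axes as the shelf's. The pivot lies 145 mm to its -x side, the levelling foot 205 mm to its +x side.
- foot: The levelling foot: black pad on the worktop, upright 10 mm screw through the steel bracket at the shelf's end, knob on top. Origin: on the screw's axis, on the worktop. It only turns about its z, and stays where it is left.
- knob (a point): Middle of the foot's black ribbed round knob (38 mm across, 112 to 138 mm above the worktop), on the screw's axis, 45 mm beyond the board's end. Clockwise seen from above raises the shelf's foot end: 8 mm a turn, 3.6 mrad of slope or 2.5 mm of bubble per radian. It stays at its height, takes about 0.07 N m, and needs a quarter to three quarters of a turn clockwise.
- lotion: White lotion bottle, 62 mm wide, 150 mm high. Origin: centre of its underside. Leave alone.
- tumbler: White ceramic tumbler, 72 mm wide, 100 mm high. Origin: centre of its underside. Leave alone.
- jar: Glass jar with a wooden cap, 68 mm wide, 85 mm high. Origin: centre of its underside. Leave alone.
- wrench: Small steel wrench lying on the worktop, 150 mm long. Leave alone.
Mind the look-alikes: they are no part of the job. Several things have the shape of the level; the one meant has the colours described above.

How it is judged:
By the outcome, as a careful person would: the job done as asked, in the order asked, and still so for the second after the job is handed in, while the arm keeps its last pose, push and grip.
It also fails if it takes over 72 s, if anything falls off the work surface, if the arm or the gripper's body presses on something with over 40 N, if the wrist force passes 120 N, or if a joint passes its speed limit or range.

ROBOT

A 7-joint arm with a two-finger parallel gripper is mounted at the origin on the work surface. World frame = base frame: x ahead of the robot, y to its left, z up, the work surface at z = 0. Lengths are in m, angles in rad, forces in N, time in s.
With the tool pointing down it reaches from about 0.425 to 0.925 m from the base axis. Payload 6.8 kg.
Tool frame: the origin (TCP) lies at the very end of the fingers, on their centre line; the grasp point (between the pads) lies 19 mm behind it; z points along the fingers, y is the line along which they close (so a half turn about z gives the same grasp; the last joint's range is limited). The gripper opens to 85 mm and grips with 20 to 120 N. Pads are 22 mm wide; open, the fingers measure 114 mm over their backs; the gripper's body (76 mm by 85 mm) begins 54 mm behind the grasp point. The pads swing forward as they close: fully open they stand 13 mm farther back than shut.
Start: joints at [-1.213, 0.477, 0.022, 1.555, -0.011, 1.109, -0.083], TCP at [0.303, 0.603, 0.231] pointing down, gripper open.
Joint ranges: [-2.96, 2.96], [-0.34, 2.1], [-1.41, 1.46], [0.24, 2.44], [-1.37, 4.51], [0.17, 1.92], [-2.96, 2.96]. Speed limits (rad/s): [2.39, 2.39, 3.14, 3.14, 3.14, 3.14, 3.14].

INTERFACE

Orientations are given as a unit quaternion [w, x, y, z].
In Python, from station import * gives the robot as it stands.
- The arm moves only by the tool jog_arm, never from a script. Its argument "moves" is one flat list of numbers, 7 for each row, row after row: the shift along the tool's x, y, z normalised to -1 to 1, where 1 is 20 mm, then the turn, a rotation vector about the tool's x, y, z normalised to -1 to 1, where 1 is 4 degrees, then the opening, from 0 (shut) to 1 (fully open). In form: [x, y, z, rx, ry, rz, claw, x, y, z, rx, ry, rz, claw, ...]. A call has exactly 8 rows; each row shifts and turns the commanded pose from where the row before left it, along the tool's axes as they then stand; what a row does not reach is not made up. A row lasts 1/12 s, in which the tool goes at most 41.7 mm and 7.16 degrees, less where a joint would pass 70% of its speed; a pose out of reach is approached as far as the arm can. A call with a number of a shift or a turn outside -1 to 1 is refused whole. A call with a gripper value outside its range is refused whole. The fingers move at their own pace and stop on an object; "grip_force" is the grip in N (left out, the last holds). Time passes only in rows, so rows that do not move let the fingers close, or fill a call up. It gives the time, the measured TCP pose, the force, the opening and the grip force at its end, in the units of the state.
- get_obs(): the state, without advancing time (a new reading comes with each control period).
- read_camera(name): name is "scene" or "top" or "wrist"; returns a dict with "color" (384x512x3 uint8, blue, green, red), "fx", "fy", "cx", "cy" (pixels), "rvec" (rotation vector, rad) and "tvec" (3), from world to camera coordinates, as OpenCV has them. Camera axes: x right, y down, z forward; pixel columns grow to the right and rows downward; lengths in m; the calibration is good to about 2 mm. A picture is of the moment at which its call begins. There is no depth.
- hand_in(): hands the job in; it is judged then, once.
The state is a dict: "t": time; "q": joint angles; "joint_vel": joint speeds; "joint_torque": joint torques, N m; "eef_pos": TCP position; "tool_rot": TCP orientation; "contact_force": force on the tool from outside, world axes, zero at the start; "torque": the same for the moment, N m; "gripper_width": opening from 0.0 (shut) to 1.0 (fully open); "grasp_force": force on a finger pad.
Only numpy, scipy, OpenCV 4.12 (cv2) and the standard library are available. Lean on these libraries where they do the work, as an engineer would, in place of code of your own. Each camera call takes 0.05 s, during which the arm holds its last target. There are 200 camera calls.

## Working session

There is one attempt and no reset: what is moved stays moved. The work goes in short steps, Python scripts to look and compute and a tool call to move; the robot and the scene stay as the last step left them, time stands still between calls to the robot, and variables do not carry over. Pictures are saved under pics/ and viewed, at most 10 in all, crops included, and the job is handed in when it is done.

Besides the shell and the picture viewer there is one more tool, called after "Call:" as a command line: name --argument value ..., lists and objects as JSON in quotes. jog_arm: Moves the arm, as the interface text tells. Scaled input: -1 to 1 covers 20 mm each way for a shift and 4 degrees each way for a turn. Its arguments: {"type":"object","properties":{"moves":{"type":"array"},"grip_force":{"type":"number"}},"required":["moves"]}

```bash
ls; mkdir -p pics; python3 - <<'E'
from station import *
import cv2,numpy as np
o=get_obs();print(o)
for n in("scene","top"):
    c=read_camera(n);cv2.imwrite(f"pics/{n}0.png",cv2.resize(c["color"],(800,600),interpolation=cv2.INTER_CUBIC));print(n,c["fx"],c["cx"],c["cy"],c["rvec"],c["tvec"])
    np.savez(f"{n}.npz",**c)
E
```

```text
pics
{'t': 0.0, 'q': array([-1.21311114,  0.47782215,  0.02232883,  1.55645355, -0.0115126 ,
        1.10930797, -0.08311549]), 'joint_vel': array([ 0.00077167,  0.00019331,  0.00069274, -0.00245935,  0.00026856,
        0.00220628, -0.00012069]), 'joint_torque': array([ 1.04792889e-05, -5.96465743e+01,  1.60817385e+00, -2.81196874e+01,
        1.25771365e-02,  9.68335080e-03,  1.52168752e-05]), 'eef_pos': array([0.30289469, 0.60255467, 0.23030984]), 'tool_rot': array([-1.54558039e-04,  2.30787947e-01,  9.73003626e-01, -9.18665486e-04]), 'contact_force': array([ 0.14740568,  0.42909935, -0.47531427]), 'torque': array([ 0.06069006,  0.01665908, -0.0094997 ]), 'grasp_force': 0.0, 'gripper_width': 1.0018022067308139}
scene 377.4611002739174 258.81893040163897 189.34346408711943 [ 0.75933781  2.7633423  -0.82284022] [ 0.4292242  -0.23881041  1.32846554]
top 375.92494291876505 257.8359776690237 187.98668451204313 [ 2.16335401 -2.15200223  0.10073437] [0.07937857 0.53614082 1.22908314]
```

View pics/scene0.png

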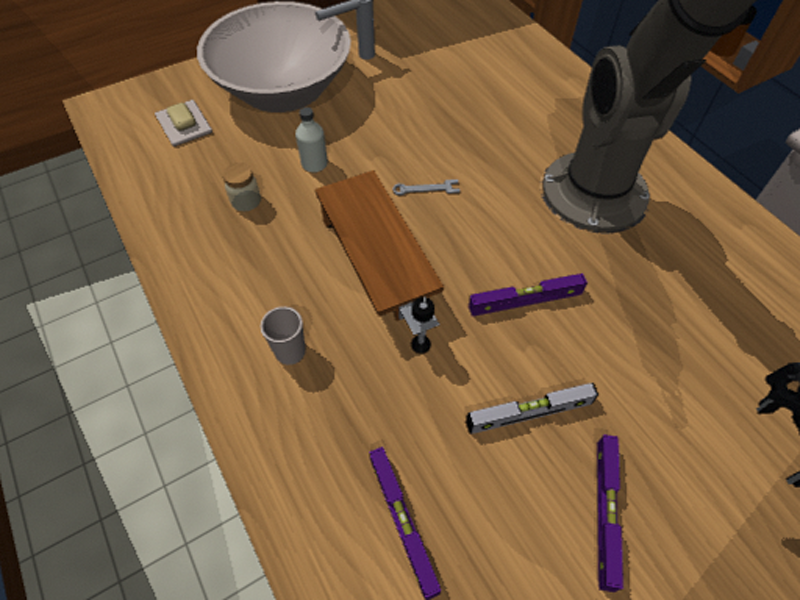

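View pics/top0.png

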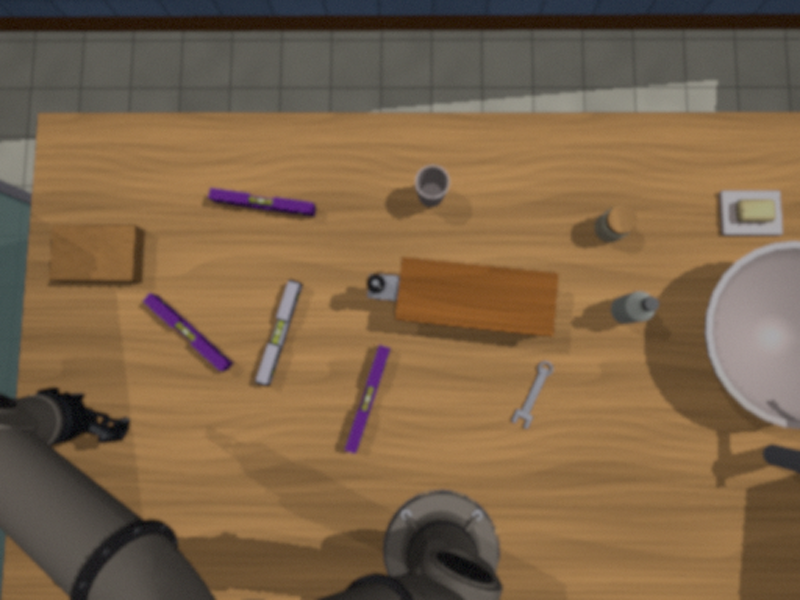

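Top view shows the silver level centred near (278,333), the shelf with corners (402,258)–(557,335), and the knob at (376,284). I'll rectify these to their height planes for accurate measurement.

```bash
cat > h.py <<'E'
import numpy as np,cv2
from scipy.spatial.transform import Rotation as R
def cam(c):
    K=np.array([[c["fx"],0,c["cx"]],[0,c["fy"],c["cy"]],[0,0,1.]]);return K,cv2.Rodrigues(np.array(c["rvec"],float))[0],np.array(c["tvec"],float).ravel()
def p2w(c,uv,z):
    K,Rm,t=cam(c);o=-Rm.T@t
    d=Rm.T@np.linalg.inv(K)@np.array([uv[0],uv[1],1.]);return o+d*(z-o[2])/d[2]
def w2p(c,P):
    K,Rm,t=cam(c);q=K@(Rm@np.array(P)+t);return q[:2]/q[2]
def rect(c,x0,y0,z,mm,W,H):
    "output px (i,j): x=x0+j*mm(down), y=y0+i*mm(right)"
    K,Rm,t=cam(c)
    A=np.array([[0,mm,x0],[mm,0,y0],[0,0,z]])  # world = A@[i,j,1]
    M=K@(Rm@A+np.outer(t,[0,0,1]))
    return cv2.warpPerspective(c["color"],M,(W,H),flags=cv2.INTER_CUBIC|cv2.WARP_INVERSE_MAP)
E
python3 - <<'E'
from h import *
T=dict(np.load("top.npz"));S=dict(np.load("scene.npz"))
s=.64
L=p2w(T,(278*s,333*s),.042);M=p2w(T,(478*s,297*s),.1);k=p2w(T,(376*s,284*s),.138)
print(L,M,k)
x0,y0=L[:2]-.15; x1,y1=(M[0]+k[0])/2-.15,(M[1]+k[1])/2-.2-.025
print(x0,y0,x1,y1)
im=np.vstack([np.hstack([rect(c,x0,y0,.042,.001,300,300),rect(c,x1,y1,.1,.001,450,300)]) for c in(T,S)])
cv2.imwrite("pics/r1.png",im)
E
```

```text
[0.44970252 0.34553885 0.042     ] [ 0.52206223 -0.07062935  0.1       ] [0.54285314 0.13331232 0.138     ]
0.29970251503624945 0.19553885202909912 0.38245768116218615 -0.19365851500230966
```

View pics/r1.png

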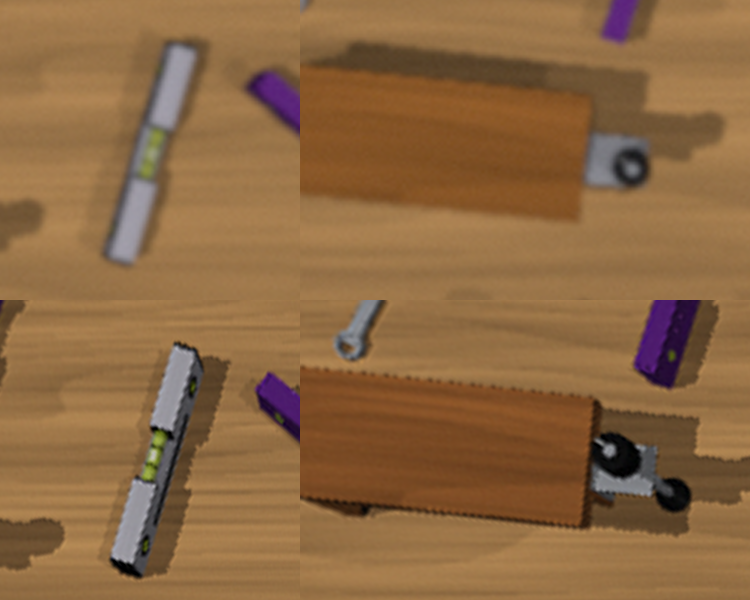

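```bash
cat >> h.py <<'E'
def plan(o,pos,yaw,n,claw=None):
    "constant row over n rows: to TCP pos, tool-y yaw (deg, mod 360 nearest)"
    Rm=R.from_quat(np.array(o["tool_rot"])[[1,2,3,0]]).as_matrix();y=Rm[:,1]
    cur=np.degrees(np.arctan2(y[1],y[0]));dy=(yaw-cur+180)%360-180;w=-dy/n # tool z turn deg/row
    S=sum(R.from_rotvec([0,0,np.radians(w*(k+.5))]).as_matrix() for k in range(n))
    v=np.linalg.solve(S,Rm.T@(np.array(pos)-o["eef_pos"]))
    print(f"yaw {cur:.1f} tilt {np.degrees(np.arccos(-Rm[2,2])):.2f} pos",np.round(o["eef_pos"],4),"row",np.round(v/.02,3),"rz",round(w/4,3),"n",n)
E
python3 - <<'E'
from h import *
T=dict(np.load("top.npz"));S=dict(np.load("scene.npz"))
for n,c in(("T",T),("S",S)):
    for nm,z,x0,y0,W,H in(("shelf",.099,.40,-.28,800,500),("level",.042,.30,.20,600,600)):
        im=cv2.GaussianBlur(rect(c,x0,y0,z,.0005,W,H),(0,0),1.5);h=cv2.cvtColor(im,cv2.COLOR_BGR2HSV).astype(int)
        if nm=="shelf": m=(h[...,0]<16)&(h[...,1]>170)&(h[...,2]>70)
        else: m=(h[...,1]<70)&(h[...,2]>90)|((h[...,0]>25)&(h[...,0]<45)&(h[...,2]>80))
        m=cv2.morphologyEx(m.astype(np.uint8),cv2.MORPH_OPEN,np.ones((9,9)))
        cs=cv2.findContours(m,cv2.RETR_EXTERNAL,cv2.CHAIN_APPROX_NONE)[0];k=max(cs,key=cv2.contourArea)
        r=cv2.minAreaRect(k);b=cv2.boxPoints(r);print(n,nm,"centre x,y",x0+r[0][1]*.0005,y0+r[0][0]*.0005,"size mm",np.array(r[1])/2,"ang",r[2])
for uv in((376*.64,284*.64),):print("knob",p2w(T,uv,.138))
E
```

```text
T shelf centre x,y 0.5234160003662109 -0.06638728332519533 size mm [316.05773926 127.45600891] ang 5.755434513092041
T level centre x,y 0.45202400207519533 0.34558064270019534 size mm [ 35.4618454  228.62538147] ang 16.57879066467285
S shelf centre x,y 0.5274579467773438 -0.06557762145996096 size mm [321.06439209 130.11824036] ang 5.9374165534973145
S level centre x,y 0.4962308044433594 0.33716267395019534 size mm [ 29.79367828 135.84498596] ang 19.832130432128906
knob [0.54285314 0.13331232 0.138     ]
```

```bash
python3 - <<'E'
from station import *
from h import *
plan(get_obs(),(.452,.347,.14),74.7,16)
E
```

```text
yaw 63.3 tilt 0.10 pos [0.3029 0.6026 0.2304] row [-0.722 -0.579  0.283] rz -0.178 n 16
```

Call:
jog_arm --moves '[-0.722, -0.579, 0.283, 0, 0, -0.178, 1, -0.722, -0.579, 0.283, 0, 0, -0.178, 1, -0.722, -0.579, 0.283, 0, 0, -0.178, 1, -0.722, -0.579, 0.283, 0, 0, -0.178, 1, -0.722, -0.579, 0.283, 0, 0, -0.178, 1, -0.722, -0.579, 0.283, 0, 0, -0.178, 1, -0.722, -0.579, 0.283, 0, 0, -0.178, 1, -0.722, -0.579, 0.283, 0, 0, -0.178, 1]'

```text
t: 0.77
eef_pos: [0.3706, 0.4702, 0.1853]
tool_rot: [-0.0, 0.182, 0.983, -0.0]
contact_force: [-0.6, 0.0, -0.2]
gripper_width: 1.0
grasp_force: 0.0
```

Call:
jog_arm --moves '[-0.722, -0.579, 0.283, 0, 0, -0.178, 1, -0.722, -0.579, 0.283, 0, 0, -0.178, 1, -0.722, -0.579, 0.283, 0, 0, -0.178, 1, -0.722, -0.579, 0.283, 0, 0, -0.178, 1, -0.722, -0.579, 0.283, 0, 0, -0.178, 1, -0.722, -0.579, 0.283, 0, 0, -0.178, 1, -0.722, -0.579, 0.283, 0, 0, -0.178, 1, -0.722, -0.579, 0.283, 0, 0, -0.178, 1]'

```text
t: 1.43
eef_pos: [0.4508, 0.3458, 0.1401]
tool_rot: [-0.0, 0.133, 0.991, -0.0]
contact_force: [0.1, -0.4, -0.9]
gripper_width: 1.003
grasp_force: 0.0
```

```bash
python3 - <<'E'
from station import *
from h import *
o=get_obs();c=read_camera("wrist");np.savez("w1.npz",**c)
print(o["q"]);plan(get_obs(),(.452,.347,.14),74.7,8)
K,Rm,t=cam(c);print("cam pos",-Rm.T@t,"axis",Rm[2])
a=cv2.resize(c["color"],(512,384));b=rect(c,.302,.197,.042,.0015,200,200);b=rect(c,.302,.197,.042,300/384*.001,384,384)
cv2.imwrite("pics/w1.png",np.hstack([a[:, :416],b]))
E
```

```text
[-0.7914211   0.40753582  0.034402    1.90114714 -0.01845443  0.8340165
  0.55713822]
yaw 74.5 tilt 0.23 pos [0.4532 0.3412 0.1391] row [ 0.017  0.033 -0.006] rz -0.006 n 8
cam pos [0.37259262 0.36848606 0.28177451] axis [ 0.30289961 -0.08349986 -0.94935747]
```

View pics/w1.png

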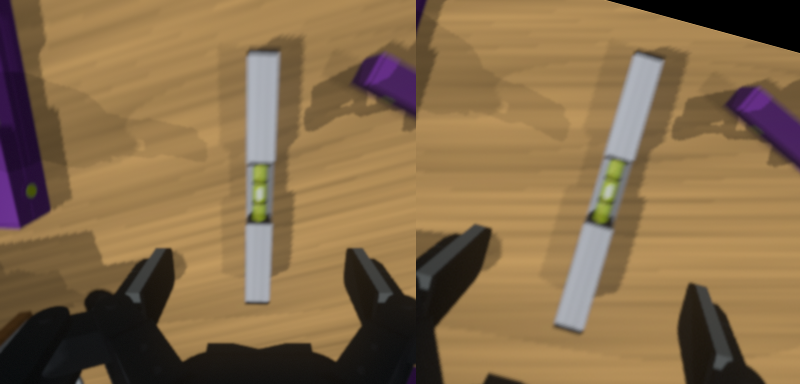

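Wrist view: level's top ends at (263,50) and (257,303), between the fingers. In the rectified half its centre is world (0.4516, 0.347), at an angle of about 16°. Descending.

```bash
python3 - <<'E'
from station import *
from h import *
plan(get_obs(),(.4516,.347,.004),73.9,7)
E
```

```text
yaw 74.5 tilt 0.23 pos [0.4532 0.3412 0.1391] row [0.023 0.041 0.965] rz 0.021 n 7
```

Call:
jog_arm --moves '[0, 0, 0.97, 0, 0, 0.02, 1, 0, 0, 0.97, 0, 0, 0.02, 1, 0, 0, 0.97, 0, 0, 0.02, 1, 0, 0, 0.97, 0, 0, 0.02, 1, 0, 0, 0.97, 0, 0, 0.02, 1, 0, 0, 0.97, 0, 0, 0.02, 1, 0, 0, 0.97, 0, 0, 0.02, 1, 0, 0, 0, 0, 0, 0, 1]'

```text
t: 2.15
eef_pos: [0.4483, 0.3453, 0.0015]
tool_rot: [-0.002, 0.138, 0.99, -0.002]
contact_force: [-1.5, -0.1, 0.2]
gripper_width: 1.002
grasp_force: 0.0
```

Call:
jog_arm --moves '[0, 0, 0, 0, 0, 0, 0.5, 0, 0, 0, 0, 0, 0, 0.4, 0, 0, 0, 0, 0, 0, 0.3, 0, 0, 0, 0, 0, 0, 0, 0, 0, 0, 0, 0, 0, 0, 0, 0, 0, 0, 0, 0, 0, 0, 0, 0, 0, 0, 0, 0, 0, 0, 0, 0, 0, 0, 0]' --grip_force 50

```text
t: 2.82
eef_pos: [0.4513, 0.3474, 0.0061]
tool_rot: [0.001, 0.138, 0.99, 0.001]
contact_force: [-0.6, -1.0, 5.5]
gripper_width: 0.269
grasp_force: 50.2
```

Call:
jog_arm --moves '[0, 0, -0.3, 0, 0, 0, 0, 0, 0, -0.7, 0, 0, 0, 0, 0, 0, -1, 0, 0, 0, 0, 0, 0, -1, 0, 0, 0, 0, 0, 0, -1, 0, 0, 0, 0, 0, 0, -1, 0, 0, 0, 0, 0, 0, -1, 0, 0, 0, 0, 0, 0, -1, 0, 0, 0, 0]'

```text
t: 3.48
eef_pos: [0.4502, 0.3464, 0.1461]
tool_rot: [-0.0, 0.138, 0.99, -0.0]
contact_force: [0.8, 0.1, -2.2]
gripper_width: 0.27
grasp_force: 49.2
```

```bash
python3 - <<'E'
from station import *
from h import *
o=get_obs();print(o["contact_force"],o["gripper_width"],o["grasp_force"])
plan(o,(.525,-.066,.20),-5.85,24)
E
```

```text
[ 0.7678247   0.08067835 -2.16418508] 0.27028239445169094 49.22692537307739
yaw 74.1 tilt 0.04 pos [0.4502 0.3464 0.1461] row [-0.867 -0.384 -0.112] rz 0.833 n 24
```

Call:
jog_arm --moves '[-0.867, -0.384, -0.2, 0, 0, 0.833, 0, -0.867, -0.384, -0.2, 0, 0, 0.833, 0, -0.867, -0.384, -0.2, 0, 0, 0.833, 0, -0.867, -0.384, -0.2, 0, 0, 0.833, 0, -0.867, -0.384, -0.2, 0, 0, 0.833, 0, -0.867, -0.384, -0.2, 0, 0, 0.833, 0, -0.867, -0.384, -0.2, 0, 0, 0.833, 0, -0.867, -0.384, -0.2, 0, 0, 0.833, 0]'

```text
t: 4.15
eef_pos: [0.5454, 0.2272, 0.177]
tool_rot: [-0.0, 0.366, 0.931, -0.0]
contact_force: [-0.1, -0.2, -2.2]
gripper_width: 0.264
grasp_force: 49.2
```

Call:
jog_arm --moves '[-0.867, -0.384, -0.1, 0, 0, 0.833, 0, -0.867, -0.384, -0.1, 0, 0, 0.833, 0, -0.867, -0.384, -0.1, 0, 0, 0.833, 0, -0.867, -0.384, -0.1, 0, 0, 0.833, 0, -0.867, -0.384, -0.1, 0, 0, 0.833, 0, -0.867, -0.384, -0.1, 0, 0, 0.833, 0, -0.867, -0.384, -0.1, 0, 0, 0.833, 0, -0.867, -0.384, -0.1, 0, 0, 0.833, 0]'

```text
t: 4.82
eef_pos: [0.5755, 0.0803, 0.1931]
tool_rot: [-0.0, 0.57, 0.822, -0.0]
contact_force: [0.9, 0.6, -3.3]
gripper_width: 0.266
grasp_force: 49.2
```

Call:
jog_arm --moves '[-0.867, -0.384, 0, 0, 0, 0.833, 0, -0.867, -0.384, 0, 0, 0, 0.833, 0, -0.867, -0.384, 0, 0, 0, 0.833, 0, -0.867, -0.384, 0, 0, 0, 0.833, 0, -0.867, -0.384, 0, 0, 0, 0.833, 0, -0.867, -0.384, 0, 0, 0, 0.833, 0, -0.867, -0.384, 0, 0, 0, 0.833, 0, -0.867, -0.384, 0, 0, 0, 0.833, 0]'

```text
t: 5.48
eef_pos: [0.5365, -0.065, 0.1929]
tool_rot: [-0.0, 0.744, 0.668, 0.0]
contact_force: [1.2, 0.2, -1.9]
gripper_width: 0.266
grasp_force: 49.2
```

Call:
jog_arm --moves '[0, 0, 0, 0, 0, 0, 0, 0, 0, 0, 0, 0, 0, 0, 0, 0, 0, 0, 0, 0, 0, 0, 0, 0, 0, 0, 0, 0, 0, 0, 0, 0, 0, 0, 0, 0, 0, 0, 0, 0, 0, 0, 0, 0, 0, 0, 0, 0, 0, 0, 0, 0, 0, 0, 0, 0]'

```text
t: 6.15
eef_pos: [0.5374, -0.063, 0.1929]
tool_rot: [-0.0, 0.742, 0.67, -0.0]
contact_force: [0.3, -0.3, -2.6]
gripper_width: 0.266
grasp_force: 49.3
```

```bash
python3 - <<'E'
from station import *
from h import *
o=get_obs();c=read_camera("wrist");np.savez("w2.npz",**c)
plan(get_obs(),(.525,-.066,.14),-5.85,8);print(o["q"],o["contact_force"])
a=c["color"][:, :400];b=rect(c,.375,-.266,.1,.001,400,384)
cv2.imwrite("pics/w2.png",np.hstack([a,b]))
E
```

```text
yaw -5.8 tilt 0.00 pos [ 0.5374 -0.063   0.1929] row [-0.026 -0.075  0.33 ] rz 0.001 n 8
[-0.39263685  0.32150059  0.48493677  1.94236815 -0.18601517  0.92116657
  0.08313988] [ 0.27088692 -0.26601075 -2.62937253]
```

View pics/w2.png

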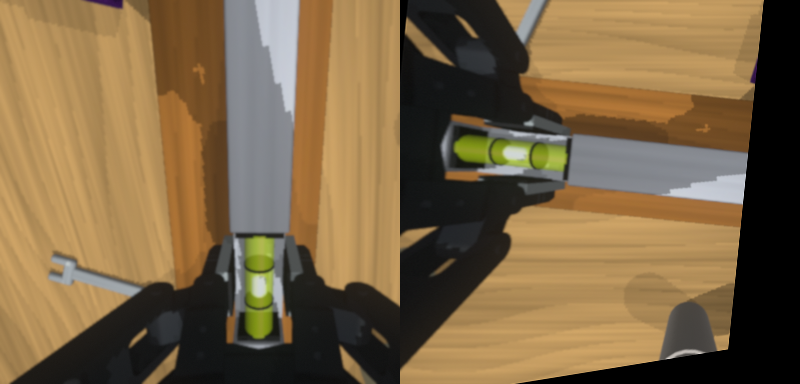

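Wrist view: level held centrally, vial around (258,285). The shelf edges are roughly symmetric, and the rectified view puts the shelf axis at x≈0.5235 for y=-0.066. Lowering.

Call:
jog_arm --moves '[-0.03, -0.08, 0.6, 0, 0, 0, 0, -0.03, -0.08, 0.8, 0, 0, 0, 0, -0.03, -0.08, 0.8, 0, 0, 0, 0, -0.03, -0.08, 0.7, 0, 0, 0, 0, -0.03, -0.08, 0.6, 0, 0, 0, 0, -0.03, -0.08, 0.3, 0, 0, 0, 0, -0.03, -0.08, 0.2, 0, 0, 0, 0, -0.03, -0.08, 0.1, 0, 0, 0, 0]'

```text
t: 6.87
eef_pos: [0.524, -0.0667, 0.1107]
tool_rot: [-0.0, 0.742, 0.67, -0.0]
contact_force: [0.1, -0.0, -2.1]
gripper_width: 0.267
grasp_force: 49.2
```

Call:
jog_arm --moves '[0, 0, 0, 0, 0, 0, 0, 0, 0, 0, 0, 0, 0, 0, 0, 0, 0, 0, 0, 0, 0, 0, 0, 0, 0, 0, 0, 0, 0, 0, 0.05, 0, 0, 0, 0, 0, 0, 0.05, 0, 0, 0, 0, 0, 0, 0.05, 0, 0, 0, 0, 0, 0, 0, 0, 0, 0, 0]'

```text
t: 7.53
eef_pos: [0.524, -0.0667, 0.1077]
tool_rot: [-0.0, 0.742, 0.67, -0.0]
contact_force: [0.7, 0.9, -3.5]
gripper_width: 0.273
grasp_force: 49.2
```

```bash
python3 - <<'E'
from station import *
from h import *
o=get_obs();plan(o,(.5240,-.066,.106),-5.85,1);print(o["contact_force"])
E
```

```text
yaw -5.8 tilt 0.02 pos [ 0.524  -0.0667  0.1077] row [ 0.032 -0.003  0.086] rz 0.008 n 1
[ 0.73524277  0.88511329 -3.50739021]
```

Continue down in 0.5 mm steps.

Call:
jog_arm --moves '[0, 0, 0.025, 0, 0, 0, 0, 0, 0, 0.025, 0, 0, 0, 0, 0, 0, 0.025, 0, 0, 0, 0, 0, 0, 0.025, 0, 0, 0, 0, 0, 0, 0.025, 0, 0, 0, 0, 0, 0, 0.025, 0, 0, 0, 0, 0, 0, 0, 0, 0, 0, 0, 0, 0, 0, 0, 0, 0, 0]'

```text
t: 8.2
eef_pos: [0.5242, -0.0666, 0.105]
tool_rot: [-0.0, 0.742, 0.67, 0.0]
contact_force: [-0.8, 1.2, 0.6]
gripper_width: 0.268
grasp_force: 49.6
```

Call:
jog_arm --moves '[0, 0, 0.025, 0, 0, 0, 0, 0, 0, 0.025, 0, 0, 0, 0, 0, 0, 0, 0, 0, 0, 0, 0, 0, 0, 0, 0, 0, 0.3, 0, 0, 0, 0, 0, 0, 0.4, 0, 0, 0, 0, 0, 0, 0.6, 0, 0, 0, 0, 0, 0, 0.7, 0, 0, 0, 0, 0, 0, 0.7]'

```text
t: 8.87
eef_pos: [0.5242, -0.0668, 0.1039]
tool_rot: [0.0, 0.742, 0.67, -0.0]
contact_force: [-0.6, -0.1, 0.5]
gripper_width: 0.701
grasp_force: 0.0
```

Call:
jog_arm --moves '[0, 0, 0, 0, 0, 0, 0.7, 0, 0, -0.3, 0, 0, 0, 0.7, 0, 0, -0.6, 0, 0, 0, 0.7, 0, 0, -1, 0, 0, 0, 0.8, 0, 0, -1, 0, 0, 0, 0.8, 0, 0, -1, 0, 0, 0, 0.8, 0, 0, -1, 0, 0, 0, 0.8, 0, 0, -0.3, 0, 0, 0, 0.8]'

```text
t: 9.53
eef_pos: [0.5257, -0.0671, 0.2111]
tool_rot: [0.001, 0.742, 0.67, 0.002]
contact_force: [0.1, -0.2, -0.1]
gripper_width: 0.801
grasp_force: 0.0
```

```bash
python3 - <<'E'
from station import *
from h import *
o=get_obs();plan(o,(.545,.136,.20),84-20,16);plan(o,(.545,.136,.20),-5.85,16);print(o["contact_force"],o["q"])
c=read_camera("wrist");np.savez("w3.npz",**c)
cv2.imwrite("pics/w3.png",np.hstack([c["color"][:, :400],rect(c,.375,-.266,.141,.001,400,384)]))
E
```

```text
yaw -5.9 tilt 0.27 pos [ 0.5257 -0.0671  0.2111] row [0.559 0.384 0.035] rz -1.091 n 16
yaw -5.9 tilt 0.27 pos [ 0.5257 -0.0671  0.2111] row [ 0.637 -0.005  0.035] rz -0.0 n 16
[ 0.05130616 -0.24184276 -0.09109683] [-0.40548927  0.27588853  0.49993968  1.95295782 -0.1625396   0.94669812
  0.07120138]
```

View pics/w3.png

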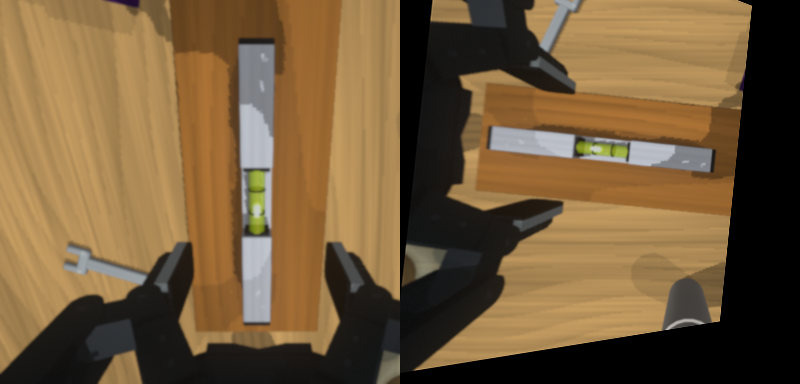

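Level sits along the shelf middle (ends at (257,40) and (257,323), board edges symmetric). The bubble is toward the fixed end. Now settle and measure the bubble numerically.

Call:
jog_arm --moves '[0, 0, 0, 0, 0, 0, 0.8, 0, 0, 0, 0, 0, 0, 0.8, 0, 0, 0, 0, 0, 0, 0.8, 0, 0, 0, 0, 0, 0, 0.8, 0, 0, 0, 0, 0, 0, 0.8, 0, 0, 0, 0, 0, 0, 0.8, 0, 0, 0, 0, 0, 0, 0.8, 0, 0, 0, 0, 0, 0, 0.8]'

```text
t: 10.25
eef_pos: [0.5241, -0.0667, 0.2078]
tool_rot: [-0.0, 0.742, 0.67, -0.0]
contact_force: [-0.1, -0.7, -0.5]
gripper_width: 0.8
grasp_force: 0.0
```

```bash
cat >> h.py <<'E'
AX=np.array([np.sin(np.radians(5.85)),np.cos(np.radians(5.85))])
def strip(c,mid=(.524,-.0667),z=.135,mm=.0005,half=.04,hw=.006):
    "image: columns along shelf x (s from -half), rows across"
    K,Rm,t=cam(c);ay=np.array([-AX[1],AX[0]])
    A=np.zeros((3,3));A[:2,0]=AX*mm;A[:2,1]=-ay*mm;A[:2,2]=np.array(mid)-AX*half+ay*hw;A[2,2]=z
    M=K@(Rm@A+np.outer(t,[0,0,1]))
    return cv2.warpPerspective(c["color"],M,(int(2*half/mm),int(2*hw/mm)),flags=cv2.INTER_CUBIC|cv2.WARP_INVERSE_MAP)
E
python3 - <<'E'
from station import *
from h import *
ims=[]
for n in("wrist","scene","top"):
    c=read_camera(n);im=strip(c,hw=.015);ims.append(cv2.resize(im,None,fx=5,fy=3,interpolation=cv2.INTER_CUBIC))
    p=strip(c,hw=.003).mean(0)  # BGR per column
    print(n,p[::4,0].astype(int))
cv2.imwrite("pics/v1.png",np.vstack(ims))
print(get_obs()["eef_pos"])
E
```

```text
wrist [200 200 200 200 200 173  82  44  37  36  36  51  67  69 119 163 176 181
 180 158  84  64  68  68  63  41  33  48  66  66  67  66  66  50 103 194
 197 197 197 197]
scene [164 166 170 173 133  58  12  17  29  27  26  34  55 103 142 155 148 136
 121 100  69  52  58  56  38  27  33  42  48  60  59  51  62 112 163 177
 171 168 167 166]
top [ 77  79  78  75  73  72  70  70  69  66  64  62  60  58  55  53  52  51
  52  52  53  53  49  45  42  42  47  53  58  61  61  66  76  98 128 151
 170 179 181 182]
[ 0.52414572 -0.06675645  0.2079046 ]
```

View pics/v1.png

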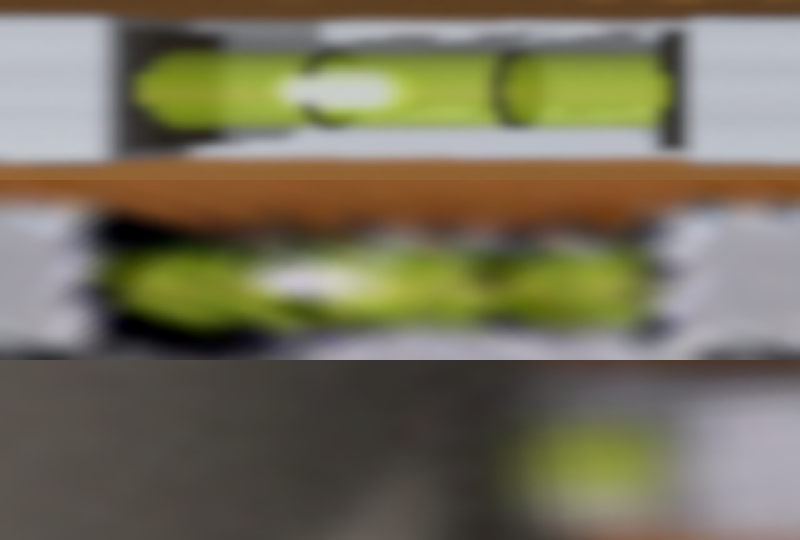

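Wrist strip (10 px/mm): lines at about x=310 and 505, bubble 275–398. The bubble is about 7 mm toward the fixed end, so I need about 2.8 rad (160°) clockwise. Moving above the knob, pre-rotated.

```bash
python3 - <<'E'
from station import *
from h import *
plan(get_obs(),(.545,.136,.19),64.15,19)
E
```

```text
yaw -5.8 tilt 0.00 pos [ 0.5241 -0.0668  0.2079] row [0.468 0.328 0.047] rz -0.921 n 19
```

Call:
jog_arm --moves '[0.468, 0.328, 0.047, 0, 0, -0.921, 0.8, 0.468, 0.328, 0.047, 0, 0, -0.921, 0.8, 0.468, 0.328, 0.047, 0, 0, -0.921, 0.8, 0.468, 0.328, 0.047, 0, 0, -0.921, 0.8, 0.468, 0.328, 0.047, 0, 0, -0.921, 0.8, 0.468, 0.328, 0.047, 0, 0, -0.921, 0.8, 0.468, 0.328, 0.047, 0, 0, -0.921, 0.8, 0.468, 0.328, 0.047, 0, 0, -0.921, 0.8]'

```text
t: 11.07
eef_pos: [0.5668, 0.0136, 0.2003]
tool_rot: [0.0, 0.546, 0.838, 0.0]
contact_force: [0.3, -0.6, 0.3]
gripper_width: 0.796
grasp_force: 0.0
```

Call:
jog_arm --moves '[0.468, 0.328, 0.047, 0, 0, -0.921, 0.8, 0.468, 0.328, 0.047, 0, 0, -0.921, 0.8, 0.468, 0.328, 0.047, 0, 0, -0.921, 0.8, 0.468, 0.328, 0.047, 0, 0, -0.921, 0.8, 0.468, 0.328, 0.047, 0, 0, -0.921, 0.8, 0.468, 0.328, 0.047, 0, 0, -0.921, 0.8, 0.468, 0.328, 0.047, 0, 0, -0.921, 0.8, 0.468, 0.328, 0.047, 0, 0, -0.921, 0.8]'

```text
t: 11.73
eef_pos: [0.5641, 0.1042, 0.1928]
tool_rot: [0.0, 0.315, 0.949, 0.0]
contact_force: [-0.5, 0.0, 0.3]
gripper_width: 0.797
grasp_force: 0.0
```

Call:
jog_arm --moves '[0.468, 0.328, 0.047, 0, 0, -0.921, 0.8, 0.468, 0.328, 0.047, 0, 0, -0.921, 0.8, 0.468, 0.328, 0.047, 0, 0, -0.921, 0.8, 0, 0, 0, 0, 0, 0, 0.8, 0, 0, 0, 0, 0, 0, 0.8, 0, 0, 0, 0, 0, 0, 0.8, 0, 0, 0, 0, 0, 0, 0.8, 0, 0, 0, 0, 0, 0, 0.8]'

```text
t: 12.4
eef_pos: [0.5518, 0.1345, 0.1901]
tool_rot: [0.0, 0.225, 0.974, -0.0]
contact_force: [0.2, 0.4, 0.4]
gripper_width: 0.798
grasp_force: 0.0
```

```bash
python3 - <<'E'
from station import *
from h import *
o=get_obs();plan(o,(.545,.136,.108),64.15,8);print(o["q"],o["contact_force"])
c=read_camera("wrist");np.savez("w4.npz",**c)
cv2.imwrite("pics/w4.png",np.hstack([c["color"][:, 56:456],cv2.resize(rect(c,.495,.086,.138,.00025,400,400),(384,384))]))
E
```

```text
yaw 64.0 tilt 0.02 pos [0.5518 0.1345 0.1901] row [ 0.043 -0.01   0.513] rz -0.003 n 8
[-0.4830515   0.3464184   0.1673218   1.867701   -0.06995452  0.932955
  0.83405946] [0.19002237 0.43946914 0.44571359]
```

View pics/w4.png

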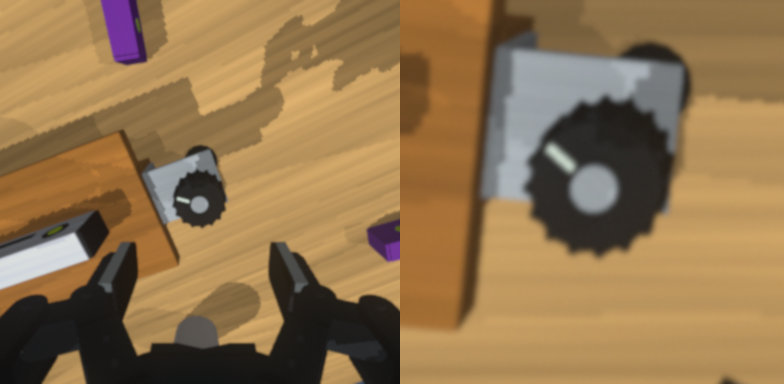

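Knob centre from the rectified half, screw at (594,188): world ≈ (0.543, 0.137).

```bash
python3 - <<'E'
from station import *
from h import *
plan(get_obs(),(.543,.137,.110),64.15,6)
E
```

```text
yaw 64.1 tilt 0.02 pos [0.5517 0.1347 0.1901] row [ 0.074 -0.014  0.668] rz -0.003 n 6
```

Call:
jog_arm --moves '[0.22, -0.04, 0, 0, 0, 0, 0.8, 0.22, -0.04, 0.6, 0, 0, 0, 0.8, 0, 0, 0.8, 0, 0, 0, 0.8, 0, 0, 0.8, 0, 0, 0, 0.8, 0, 0, 0.8, 0, 0, 0, 0.8, 0, 0, 0.6, 0, 0, 0, 0.8, 0, 0, 0.4, 0, 0, 0, 0.8, 0, 0, 0, 0, 0, 0, 0.8]'

```text
t: 13.12
eef_pos: [0.5417, 0.1374, 0.1085]
tool_rot: [-0.001, 0.224, 0.975, -0.001]
contact_force: [0.4, -1.4, -0.6]
gripper_width: 0.797
grasp_force: 0.0
```

Call:
jog_arm --moves '[0, 0, 0, 0, 0, 0, 0.6, 0, 0, 0, 0, 0, 0, 0.5, 0, 0, 0, 0, 0, 0, 0.45, 0, 0, 0, 0, 0, 0, 0.3, 0, 0, 0, 0, 0, 0, 0.3, 0, 0, 0, 0, 0, 0, 0.3, 0, 0, 0, 0, 0, 0, 0.3, 0, 0, 0, 0, 0, 0, 0.3]' --grip_force 25

```text
t: 13.78
eef_pos: [0.5426, 0.1362, 0.1111]
tool_rot: [-0.0, 0.224, 0.975, -0.001]
contact_force: [-3.2, -4.2, 6.3]
gripper_width: 0.414
grasp_force: 24.6
```

Call:
jog_arm --moves '[0, -0.04, -0.05, 0, 0, 0.5, 0.3, 0, 0, 0, 0, 0, 1, 0.3, 0, 0, 0, 0, 0, 1, 0.3, 0, 0, 0, 0, 0, 1, 0.3, 0, 0, 0, 0, 0, 1, 0.3, 0, 0, 0, 0, 0, 1, 0.3, 0, 0, 0, 0, 0, 1, 0.3, 0, 0, 0, 0, 0, 1, 0.3]' --grip_force 30

```text
t: 14.45
eef_pos: [0.5432, 0.1369, 0.1112]
tool_rot: [0.001, 0.47, 0.883, 0.0]
contact_force: [3.9, -0.3, -7.0]
gripper_width: 0.415
grasp_force: 32.2
```

```bash
python3 - <<'E'
from station import *
from h import *
o=get_obs();plan(o,(.543,.137,.110),64.15,1);print(o["contact_force"],o["torque"],o["q"])
E
```

```text
yaw 34.0 tilt 0.10 pos [0.5432 0.1369 0.1112] row [ 0.012 -0.004  0.061] rz -7.543 n 1
[ 3.85556641 -0.29956709 -7.01129963] [-0.1553455  -0.5968127   0.04644625] [-0.57706404  0.44583057  0.27808682  1.95483074 -0.17148422  0.76163374
  0.39257731]
```

Call:
jog_arm --moves '[0, 0, 0.03, 0, 0, 1, 0.3, 0, 0, 0, 0, 0, 1, 0.3, 0, 0, 0, 0, 0, 1, 0.3, 0, 0, 0, 0, 0, 1, 0.3, 0, 0, 0, 0, 0, 1, 0.3, 0, 0, 0, 0, 0, 1, 0.3, 0, 0, 0, 0, 0, 1, 0.3, 0, 0, 0, 0, 0, 1, 0.3]'

```text
t: 15.12
eef_pos: [0.5443, 0.1373, 0.1112]
tool_rot: [0.001, 0.695, 0.719, 0.002]
contact_force: [6.0, -1.3, -5.5]
gripper_width: 0.409
grasp_force: 32.3
```

Call:
jog_arm --moves '[0, 0, 0, 0, 0, 1, 0.3, 0, 0, 0, 0, 0, 1, 0.3, 0, 0, 0, 0, 0, 1, 0.3, 0, 0, 0, 0, 0, 1, 0.3, 0, 0, 0, 0, 0, 1, 0.3, 0, 0, 0, 0, 0, 1, 0.3, 0, 0, 0, 0, 0, 1, 0.3, 0, 0, 0, 0, 0, 1, 0.3]'

```text
t: 15.78
eef_pos: [0.5455, 0.1371, 0.1113]
tool_rot: [0.001, 0.866, 0.5, 0.003]
contact_force: [10.0, -1.3, -9.4]
gripper_width: 0.413
grasp_force: 32.1
```

Call:
jog_arm --moves '[0, 0, 0, 0, 0, 1, 0.3, 0, 0, 0, 0, 0, 1, 0.3, 0, 0, 0, 0, 0, 1, 0.3, 0, 0, 0, 0, 0, 1, 0.3, 0, 0, 0, 0, 0, 1, 0.3, 0, 0, 0, 0, 0, 1, 0.3, 0, 0, 0, 0, 0, 1, 0.3, 0, 0, 0, 0, 0, 1, 0.3]'

```text
t: 16.45
eef_pos: [0.5463, 0.1362, 0.1113]
tool_rot: [0.002, 0.97, 0.241, 0.004]
contact_force: [13.1, -3.9, -11.9]
gripper_width: 0.408
grasp_force: 31.7
```

Call:
jog_arm --moves '[0, 0, 0, 0, 0, 1, 0.3, 0, 0, 0, 0, 0, 1, 0.3, 0, 0, 0, 0, 0, 1, 0.3, 0, 0, 0, 0, 0, 1, 0.3, 0, 0, 0, 0, 0, 1, 0.3, 0, 0, 0, 0, 0, 1, 0.3, 0, 0, 0, 0, 0, 1, 0.3, 0, 0, 0, 0, 0, 0.5, 0.3]'

```text
t: 17.12
eef_pos: [0.5466, 0.1352, 0.1113]
tool_rot: [0.001, 1.0, -0.018, 0.005]
contact_force: [13.4, -5.0, -12.6]
gripper_width: 0.409
grasp_force: 31.7
```

```bash
python3 - <<'E'
from station import *
from h import *
o=get_obs();plan(o,(.543,.137,.110),-95.85,1);print(o["contact_force"],o["torque"],o["q"])
E
```

```text
yaw -92.1 tilt 0.55 pos [0.5466 0.1352 0.1113] row [-0.185 -0.079  0.065] rz 0.935 n 1
[ 13.40367946  -5.04224128 -12.6329562 ] [-1.03466118 -2.60158926  0.08678237] [-0.98606847  0.58467223  0.85318999  1.97823308 -0.58803821  0.83556446
 -1.41430508]
```

Call:
jog_arm --moves '[0, 0, 0, 0, 0, 0, 0.5, 0, 0, 0, 0, 0, 0, 0.7, 0, 0, 0, 0, 0, 0, 0.8, 0, 0, 0, 0, 0, 0, 0.8, 0, 0, -0.5, 0, 0, 0, 0.8, 0, 0, -1, 0, 0, 0, 0.8, 0, 0, -1, 0, 0, 0, 0.8, 0, 0, -1, 0, 0, 0, 0.8]'

```text
t: 17.78
eef_pos: [0.5423, 0.1369, 0.182]
tool_rot: [-0.0, 1.0, -0.016, -0.0]
contact_force: [1.5, 0.1, -0.7]
gripper_width: 0.799
grasp_force: 0.0
```

Call:
jog_arm --moves '[0, 0, -1, 0, 0, 0, 0.8, 0, 0, -0.3, 0, 0, 0, 0.8, 0, 0, 0, 0, 0, 0, 0.8, 0, 0, 0, 0, 0, 0, 0.8, 0, 0, 0, 0, 0, 0, 0.8, 0, 0, 0, 0, 0, 0, 0.8, 0, 0, 0, 0, 0, 0, 0.8, 0, 0, 0, 0, 0, 0, 0.8]'

```text
t: 18.45
eef_pos: [0.5421, 0.1369, 0.2058]
tool_rot: [0.0, 1.0, -0.016, -0.001]
contact_force: [-0.2, 0.6, 0.2]
gripper_width: 0.798
grasp_force: 0.0
```

```bash
python3 - <<'E'
from station import *
from h import *
o=get_obs();plan(o,(.524,-.0667,.205),-95.85,11);print(o["contact_force"],o["torque"],o["q"])
E
```

```text
yaw -91.8 tilt 0.07 pos [0.5421 0.1369 0.2058] row [-0.02   0.929  0.004] rz 0.091 n 11
[-0.1831432   0.63035002  0.15417835] [ 0.03129891 -0.01199684  0.01655883] [-1.09214541  0.46315635  0.97870288  1.90673587 -0.45164878  1.01280071
 -1.51698019]
```

Call:
jog_arm --moves '[-0.02, 0.929, 0, 0, 0, 0.091, 0.9, -0.02, 0.929, 0, 0, 0, 0.091, 1, -0.02, 0.929, 0, 0, 0, 0.091, 1, -0.02, 0.929, 0, 0, 0, 0.091, 1, -0.02, 0.929, 0, 0, 0, 0.091, 1, -0.02, 0.929, 0, 0, 0, 0.091, 1, -0.02, 0.929, 0, 0, 0, 0.091, 1, -0.02, 0.929, 0, 0, 0, 0.091, 1]'

```text
t: 19.12
eef_pos: [0.5304, -0.0143, 0.2066]
tool_rot: [-0.0, 0.999, -0.043, 0.0]
contact_force: [0.5, 0.0, -0.7]
gripper_width: 1.0
grasp_force: 0.0
```

Call:
jog_arm --moves '[-0.02, 0.929, 0, 0, 0, 0.091, 1, -0.02, 0.929, 0, 0, 0, 0.091, 1, -0.02, 0.929, 0, 0, 0, 0.091, 1, 0, 0, 0, 0, 0, 0, 1, 0, 0, 0, 0, 0, 0, 1, 0, 0, 0, 0, 0, 0, 1, 0, 0, 0, 0, 0, 0, 1, 0, 0, 0, 0, 0, 0, 1]'

```text
t: 19.78
eef_pos: [0.5252, -0.0658, 0.2064]
tool_rot: [-0.0, 0.999, -0.05, -0.0]
contact_force: [0.2, 0.1, -0.7]
gripper_width: 0.998
grasp_force: 0.0
```

```bash
python3 - <<'E'
from station import *
from h import *
o=get_obs();plan(o,(.524,-.0667,.205),-95.85,1);print(o["q"],o["contact_force"])
ims=[]
for n in("wrist","scene"):
    c=read_camera(n);im=strip(c,hw=.015);ims.append(cv2.resize(im,None,fx=5,fy=3,interpolation=cv2.INTER_CUBIC))
    print(n,strip(c,hw=.003).mean(0)[::4,0].astype(int))
    if n=="wrist": ims.append(c["color"][:, :][0:384])
ims[1]=cv2.copyMakeBorder(ims[1],0,0,144,144,cv2.BORDER_CONSTANT)
cv2.imwrite("pics/v2.png",cv2.resize(np.vstack([ims[0],ims[2],ims[1]])[:600],(800,600)))
E
```

```text
yaw -95.8 tilt 0.02 pos [ 0.5252 -0.0658  0.2064] row [-0.053  0.052  0.068] rz 0.025 n 1
[-0.78228716  0.40990792  1.01838039  1.97492047 -0.41951336  0.98523062
 -1.23266865] [ 0.24379746  0.13448851 -0.7418307 ]
wrist [192 192 191 191 191 170  59  37  47  68  69  69  68  69  68  50  61  92
 162 179 179 180 173 110  61  56  68  68  68  69  69  69  50  38  94 190
 195 195 195 195]
scene [166 169 156 105  40  16  23  28  29  28  31  36  34  34  46  90 137 161
 169 163 128  84  49  23  22  35  41  44  49  57  58  80 134 174 175 168
 168 167 165 166]
```

View pics/v2.png

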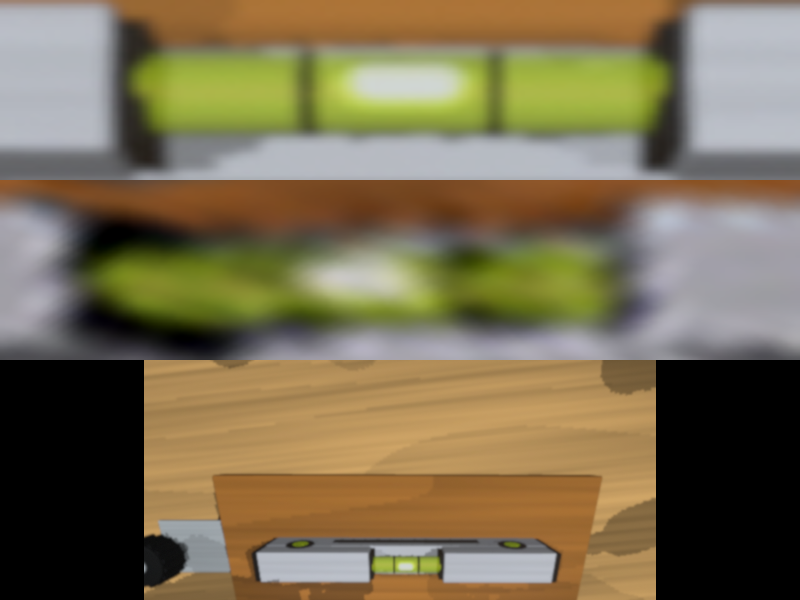

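Lines at 305 and 495, bubble 345–465: centred within about 0.5 mm. The level lies mid-shelf. Next, descend with open fingers astride the notch.

Call:
jog_arm --moves '[-0.05, 0.05, 0.5, 0, 0, 0, 1, 0, 0, 0.7, 0, 0, 0, 1, 0, 0, 0.7, 0, 0, 0, 1, 0, 0, 0.6, 0, 0, 0, 1, 0, 0, 0.5, 0, 0, 0, 1, 0, 0, 0.3, 0, 0, 0, 1, 0, 0, 0.2, 0, 0, 0, 1, 0, 0, 0.05, 0, 0, 0, 1]'

```text
t: 20.55
eef_pos: [0.5237, -0.0676, 0.1349]
tool_rot: [0.0, 0.999, -0.051, -0.0]
contact_force: [-0.1, 0.2, 0.1]
gripper_width: 0.998
grasp_force: 0.0
```

Call:
jog_arm --moves '[0, 0, 0, 0, 0, 0, 1, 0, 0, 0, 0, 0, 0, 1, 0, 0, 0, 0, 0, 0, 1, 0, 0, 0.05, 0, 0, 0, 1, 0, 0, 0.05, 0, 0, 0, 1, 0, 0, 0, 0, 0, 0, 1, 0, 0, 0, 0, 0, 0, 1, 0, 0, 0, 0, 0, 0, 1]'

```text
t: 21.22
eef_pos: [0.524, -0.0675, 0.1335]
tool_rot: [-0.0, 0.999, -0.051, 0.0]
contact_force: [0.2, -0.6, 0.0]
gripper_width: 0.999
grasp_force: 0.0
```

```bash
python3 - <<'E'
from station import *
from h import *
o=get_obs();plan(o,(.524,-.0667,.13),-95.85,1);print(o["contact_force"],o["torque"])
E
```

```text
yaw -95.8 tilt 0.00 pos [ 0.524  -0.0675  0.1335] row [-0.003 -0.038  0.175] rz 0.004 n 1
[ 0.21314801 -0.60914202  0.00597864] [-0.01261561  0.02435833  0.02663621]
```

Call:
jog_arm --moves '[0, -0.04, 0.05, 0, 0, 0, 1, 0, 0, 0.05, 0, 0, 0, 1, 0, 0, 0.04, 0, 0, 0, 1, 0, 0, 0.03, 0, 0, 0, 1, 0, 0, 0, 0, 0, 0, 1, 0, 0, 0, 0, 0, 0, 1, 0, 0, 0, 0, 0, 0, 1, 0, 0, 0, 0, 0, 0, 1]'

```text
t: 21.88
eef_pos: [0.5241, -0.0667, 0.1301]
tool_rot: [-0.0, 0.999, -0.051, 0.0]
contact_force: [0.8, 0.2, -0.5]
gripper_width: 1.003
grasp_force: 0.0
```

Call:
jog_arm --moves '[0, 0, 0.025, 0, 0, 0, 1, 0, 0, 0.025, 0, 0, 0, 1, 0, 0, 0.025, 0, 0, 0, 1, 0, 0, 0, 0, 0, 0, 1, 0, 0, 0, 0, 0, 0, 1, 0, 0, 0, 0, 0, 0, 1, 0, 0, 0, 0, 0, 0, 1, 0, 0, 0, 0, 0, 0, 1]'

```text
t: 22.55
eef_pos: [0.5242, -0.0667, 0.129]
tool_rot: [-0.0, 0.999, -0.051, 0.0]
contact_force: [-2.7, 1.1, 6.0]
gripper_width: 1.002
grasp_force: 3.2
```

Call:
jog_arm --moves '[0, 0, 0.015, 0, 0, 0, 1, 0, 0, 0, 0, 0, 0, 1, 0, 0, 0, 0, 0, 0, 1, 0, 0, 0, 0, 0, 0, 1, 0, 0, 0, 0, 0, 0, 1, 0, 0, 0, 0, 0, 0, 1, 0, 0, 0, 0, 0, 0, 1, 0, 0, 0, 0, 0, 0, 1]'

```text
t: 23.22
eef_pos: [0.5242, -0.0667, 0.129]
tool_rot: [-0.0, 0.999, -0.051, 0.0]
contact_force: [-3.3, 1.3, 11.2]
gripper_width: 1.001
grasp_force: 5.1
```

```bash
cat > bub.py <<'E'
from station import *
from h import *
for i in range(4):
    o=get_obs();c=read_camera("wrist");p=strip(c,hw=.003).mean(0)[:,0];s=np.arange(160)*.5-40
    k=(p>120)&(abs(s)<20);print(o["t"],np.round(o["contact_force"],1),np.round(o["torque"],2),"bubble %.1f..%.1f"%(s[k].min(),s[k].max()),"lines",[s[m][np.argmin(p[m])] for m in((s>-14)&(s<-6),(s>6)&(s<14))])
plan(o,(.524,-.0667,.129),-95.85,1)
E
python3 bub.py
```

```text
23.2167 [-3.3  1.3 11.2] [0.18 0.73 0.03] bubble -5.0..5.5 lines [np.float64(-9.5), np.float64(9.5)]
23.2667 [-3.8  1.1 10.1] [ 0.19  0.7  -0.03] bubble -5.0..5.5 lines [np.float64(-9.5), np.float64(9.5)]
23.3167 [-2.6  1.3 10.1] [0.12 0.74 0.01] bubble -5.0..5.5 lines [np.float64(-9.5), np.float64(9.5)]
23.3667 [-3.2  2.3  9. ] [0.2  0.62 0.02] bubble -5.0..5.5 lines [np.float64(-9.5), np.float64(9.5)]
yaw -95.8 tilt 0.05 pos [ 0.5242 -0.0667  0.129 ] row [-0.011  0.001  0.001] rz 0.004 n 1
```

Force is 10 N and the bubble is centred. I'll relieve the small sideways force and confirm it holds.

Call:
jog_arm --moves '[-0.02, -0.01, 0, 0, 0, 0, 1, -0.02, -0.01, 0, 0, 0, 0, 1, 0, 0, 0, 0, 0, 0, 1, 0, 0, 0, 0, 0, 0, 1, 0, 0, 0, 0, 0, 0, 1, 0, 0, 0, 0, 0, 0, 1, 0, 0, 0, 0, 0, 0, 1, 0, 0, 0, 0, 0, 0, 1]'

```text
t: 24.08
eef_pos: [0.5241, -0.0666, 0.129]
tool_rot: [-0.0, 0.999, -0.051, 0.001]
contact_force: [-1.6, -0.5, 6.5]
gripper_width: 0.998
grasp_force: 3.1
```

```bash
python3 bub.py
```

```text
24.0833 [-1.6 -0.5  6.5] [ 0.12  0.1  -0.04] bubble -5.0..5.5 lines [np.float64(-9.5), np.float64(9.5)]
24.1333 [-1.1  0.2  6.2] [0.08 0.04 0.02] bubble -5.0..5.5 lines [np.float64(-9.5), np.float64(9.5)]
24.1833 [-0.3 -0.9  5.7] [0.04 0.11 0.  ] bubble -5.0..5.5 lines [np.float64(-9.5), np.float64(9.5)]
24.2333 [-1.5 -0.1  5.4] [0.1  0.06 0.02] bubble -5.0..5.5 lines [np.float64(-9.5), np.float64(9.5)]
yaw -95.9 tilt 0.10 pos [ 0.5241 -0.0667  0.129 ] row [-0.005  0.002  0.002] rz -0.002 n 1
```

Call:
jog_arm --moves '[-0.01, 0, 0.014, 0, 0, 0, 1, 0, 0, 0, 0, 0, 0, 1, 0, 0, 0, 0, 0, 0, 1, 0, 0, 0, 0, 0, 0, 1, 0, 0, 0, 0, 0, 0, 1, 0, 0, 0, 0, 0, 0, 1, 0, 0, 0, 0, 0, 0, 1, 0, 0, 0, 0, 0, 0, 1]'

```text
t: 24.95
eef_pos: [0.5241, -0.0666, 0.129]
tool_rot: [-0.0, 0.999, -0.051, 0.001]
contact_force: [-1.5, 0.1, 9.9]
gripper_width: 1.0
grasp_force: 4.4
```

Call:
jog_arm --moves '[0, 0, 0, 0, 0, 0, 1, 0, 0, 0, 0, 0, 0, 1, 0, 0, 0, 0, 0, 0, 1, 0, 0, 0, 0, 0, 0, 1, 0, 0, 0, 0, 0, 0, 1, 0, 0, 0, 0, 0, 0, 1, 0, 0, 0, 0, 0, 0, 1, 0, 0, 0, 0, 0, 0, 1]'

```text
t: 25.62
eef_pos: [0.5241, -0.0667, 0.129]
tool_rot: [-0.0, 0.999, -0.051, 0.001]
contact_force: [-0.3, 0.2, 9.4]
gripper_width: 0.999
grasp_force: 4.4
```

```bash
python3 bub.py
```

```text
25.6167 [-0.3  0.2  9.4] [0.07 0.21 0.03] bubble -5.0..5.5 lines [np.float64(-9.5), np.float64(9.5)]
25.6667 [-0.8 -0.2  8.3] [0.07 0.22 0.  ] bubble -5.0..5.5 lines [np.float64(-9.5), np.float64(9.5)]
25.7167 [-0.6 -0.4  9.1] [0.08 0.22 0.05] bubble -5.0..5.5 lines [np.float64(-9.5), np.float64(9.5)]
25.7667 [-1.3 -0.   8. ] [ 0.1   0.22 -0.02] bubble -5.0..5.5 lines [np.float64(-9.5), np.float64(9.5)]
yaw -95.9 tilt 0.12 pos [ 0.5241 -0.0667  0.129 ] row [-0.005  0.001  0.   ] rz -0.003 n 1
```

Steady at about 9 N and level; adding a hair, then handing in.

Call:
jog_arm --moves '[0, 0, 0.004, 0, 0, 0, 1, 0, 0, 0, 0, 0, 0, 1, 0, 0, 0, 0, 0, 0, 1, 0, 0, 0, 0, 0, 0, 1, 0, 0, 0, 0, 0, 0, 1, 0, 0, 0, 0, 0, 0, 1, 0, 0, 0, 0, 0, 0, 1, 0, 0, 0, 0, 0, 0, 1]'

```text
t: 26.48
eef_pos: [0.5241, -0.0667, 0.129]
tool_rot: [-0.0, 0.999, -0.051, 0.001]
contact_force: [-1.1, -0.8, 10.0]
gripper_width: 1.003
grasp_force: 4.9
```

```bash
python3 bub.py && python3 -c "
from station import *
print(hand_in())"
```

```text
26.4833 [-1.1 -0.8 10. ] [0.08 0.24 0.  ] bubble -5.0..5.5 lines [np.float64(-9.5), np.float64(9.5)]
26.5333 [-1.3 -0.1  9.3] [ 0.08  0.27 -0.  ] bubble -5.0..5.5 lines [np.float64(-9.5), np.float64(9.5)]
26.5833 [-1.3 -0.7 10.7] [0.1  0.28 0.04] bubble -5.0..5.5 lines [np.float64(-9.5), np.float64(9.5)]
26.6333 [-1.4 -0.4 10.2] [ 0.06  0.25 -0.01] bubble -5.0..5.5 lines [np.float64(-9.5), np.float64(9.5)]
yaw -95.9 tilt 0.12 pos [ 0.5241 -0.0667  0.129 ] row [-0.006  0.003  0.   ] rz -0.002 n 1
the job is handed in; nothing more can be done
None
```

The job is handed in after about 27 s: the level lies along the middle of the shelf with its bubble centred to about 0.3 mm, and the arm is holding it pressed straight down with about 10 N.

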